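# Set the step lever to its third click

### The job

The step selector on the bench has no scale, so it is set by counting clicks: push its black lever all the way back against the stop at the end with the little round lamp, then push it the other way through three clicks and leave it resting in the third notch, without ever running past that notch. Only push the lever with the fingers from one side or the other; do not pinch or grip it, and leave the loose things around the selector where they are.

Things in the scene. Friction and masses are not known exactly. Their poses are not given: they have to be found in the camera images.
- selector: Step selector: grey metal housing fixed to the bench, 90 (x) x 220 (y) x 45 mm (z), lying flat in any yaw. Origin at the centre of its underside; its z is up. The lever slides along its y axis above a slot in its flat top (z = 45 mm). The off end is the -y end; there a round lamp (20 mm wide, 8 mm high) stands in one corner, at x -26, y -96 mm; two small black binding posts (12 mm high) stand at x +-14, y +98 mm at the other end.
- off_end (a point): Middle of the top edge of the housing's off end (the end with the lamp): in the selector's frame x 0, y -110, z 45 mm.
- lever_mid (a point): Centre of the lever's upright black tab, 65 mm above the bench. The tab is 44 mm wide across the slot, 16 mm thick along it, and stands from 49 to 85 mm above the bench. Axes as the selector's: +y is the way the lever clicks up, away from the off end.
- lever (a joint): Lever travel in m: 0 at the off stop (tab centre at y -45 mm in the selector's frame), up to 0.090 at the far end. Notches every 18 mm; clicks 1 to 5 at 0.018, 0.036, 0.054, 0.072, 0.090. Leaving a notch takes 5 to 8 N in the first 2 mm, falling to nearly nothing at 9 mm; 9 to 12 mm on, the lever jumps ahead of the finger into the next notch. It starts in or near the first, second or third notch.
- tape_measure: Loose yellow tape measure lying flat, 68x80x38 mm, beside the selector; origin at the centre of its underside. Not to be moved.
- duct_tape: Loose small black roll of tape, 55 mm across, 19 mm high, beside the selector; origin at the centre of its underside. Not to be moved.
- screw_box: Loose cardboard box of screws, 60x100x45 mm, beside the selector; origin at the centre of its underside. Not to be moved.

How it is judged:
By the outcome, as a careful person would: the job done as asked, in the order asked, and still so for the second after the job is handed in, with the robot touching nothing.
It also fails if it takes over 48 s, if anything falls off the work surface, if the arm or the gripper's body presses on something with over 40 N, if the wrist force passes 120 N, or if a joint passes its speed limit or range.

### The arm

A 6-joint arm with a two-finger parallel gripper is mounted at the origin on a cart in front of the work surface, level with it; the furniture and walls round the work are solid. World frame = base frame: x ahead of the robot, y to its left, z up, the work surface at z = 0. Lengths are in m, angles in rad, forces in N, time in s.
With the tool pointing down it reaches from about 0.425 to 0.95 m from the base axis. Payload 3.5 kg.
Tool frame: the origin (TCP) lies midway between the tips of the shut fingers; the grasp point (between the pads) lies 19 mm behind it; y points along the fingers, x is the direction in which the jaws open and shut, and the axes are right-handed (so a half turn about y gives the same grasp; the last joint's range is limited). The gripper opens to 85 mm and grips with 20 to 120 N. Pads are 22 mm wide; open, the fingers measure 114 mm over their backs; the gripper's body (76 mm by 85 mm) begins 54 mm behind the grasp point. The pads swing forward as they close: fully open they stand 13 mm farther back than shut.
Start: joints at [1.186, 0.286, 1.577, -0, 1.279, -0.15], TCP at [0.157, 0.656, 0.231] pointing down, gripper open.
Joint ranges: [-2.77, 2.77], [-0.9, 2.22], [0.21, 2.48], [-1.53, 4.67], [0.24, 2.81], [-2.84, 2.84]. Speed limits (rad/s): [2.79, 2.79, 3.14, 3.14, 3.14, 3.14].

### API

Orientations are given as a unit quaternion [x, y, z, w].
In Python, from plant import ctrl, viewer gives the robot as it stands.
- The arm moves only by the tool step_arm, never from a script. Its argument "rows" is a list of rows, each a list of 3 entries, a list of its own where there are three numbers: the turn, a rotation vector about the tool's x, y, z in degrees, then the shift along the tool's x, y, z in mm, then the closure, from 0 (fully open) to 1 (shut). A call has 1 to 10 rows; each row is the pose to reach, as a shift and turn from the pose commanded when the call began, along the tool's axes at that moment; what a row does not reach only later rows make up. A row lasts 1/12 s, in which the tool goes at most 41.7 mm and 7.16 degrees, less where a joint would pass 70% of its speed; a pose out of reach is approached as far as the arm can. A call with a gripper value outside its range is refused whole. The fingers move at their own pace and stop on an object; "newtons" is the grip in N (left out, the last holds). Time passes only in rows, so rows that repeat a pose let the fingers close. It gives the time, the measured TCP pose, the force and the opening at its end, in the units of the state.
- ctrl.get_state(): the state, without advancing time (a new reading comes with each control period).
- viewer.read_camera(name): name is "scene" or "top"; returns (picture, depth): 480x640x3 uint8, red, green, blue; 480x640 float32, m along the optical axis (not along the pixel's ray), 0 where there is no reading.
- viewer.calibration(name): a dict with "K" (3x3 intrinsics, pixels), "D" ([k1, k2, p1, p2, k3] as OpenCV has them; the pictures are not rectified), "R" (3x3) and "t" (3): a world point X has camera coordinates R X + t. Camera axes: x right, y down, z forward; pixel columns grow to the right and rows downward; lengths in m; the calibration is good to about 2 mm. A picture is of the moment at which its call begins. calibration takes no time and is no camera call.
- ctrl.sign_off(): hands the job in, once; it reports no verdict.
The state is a dict: "time": time; "qpos": joint angles; "dq": joint speeds; "joint_efforts": joint torques, N m; "eef_pos": TCP position; "tcp_rot": TCP orientation; "contact_force": force on the tool from outside, world axes, zero at the start; "wrist_torque": the same for the moment, N m; "opening": opening from 0.0 (shut) to 1.0 (fully open).
Only numpy, scipy, OpenCV 4.12 (cv2) and the standard library are available. Lean on these libraries where they do the work, as an engineer would, in place of code of your own. Each camera call takes 0.05 s, during which the arm holds its last target.

## Working session

There is one attempt and no reset: what is moved stays moved. The work goes in short steps, Python scripts to look and compute and a tool call to move; the robot and the scene stay as the last step left them, time stands still between calls to the robot, and variables do not carry over. Pictures are saved under pics/ and viewed, and the job is handed in when it is done.

Besides the shell and the picture viewer there is one more tool, called after "Emit:" as name(argument=value, ...), one argument or row to a line, values as JSON. step_arm: Moves the arm, as the interface text tells. Its arguments: {"type":"object","properties":{"rows":{"type":"array"},"newtons":{"type":"number"}},"required":["rows"]}

```bash
ls; mkdir -p pics
python3 - <<'E'
from plant import ctrl, viewer
import cv2, numpy as np
print(ctrl.get_state())
for n in ["scene","top"]:
    p,d=viewer.read_camera(n); cv2.imwrite(f"pics/{n}0.png",p[:,:,::-1]); np.save(f"pics/{n}0.npy",d)
    c=viewer.calibration(n); print(n,c)
E
```

```text
pics
{'time': 0.0, 'qpos': array([ 1.18596890e+00,  2.87222841e-01,  1.57819363e+00, -2.61142534e-05,
        1.27861821e+00, -1.49997211e-01]), 'dq': array([ 0.00128999, -0.00034398,  0.00183496,  0.00053197, -0.00117574,
        0.00038375]), 'joint_efforts': array([-6.60587066e-04, -4.05996430e+01, -2.92614555e+01, -1.55752255e-04,
        5.85616770e-03, -1.36285198e-05]), 'eef_pos': array([0.15677867, 0.65585158, 0.22990007]), 'tcp_rot': array([ 0.55556324,  0.43724065, -0.43873215, -0.5546929 ]), 'contact_force': array([ 0.24371272, -0.07300507, -0.28759386]), 'wrist_torque': array([ 0.01290905, -0.00991921, -0.00450921]), 'opening': 1.0006364984023637}
scene {'K': array([[467.91129134,   0.        , 321.50499616],
       [  0.        , 467.91129134, 236.62662164],
       [  0.        ,   0.        ,   1.        ]]), 'D': array([-0.04533093,  0.        ,  0.        ,  0.        ,  0.        ]), 'R': array([[ 0.88497787, -0.46558147, -0.00693216],
       [-0.25606672, -0.47418981, -0.84236207],
       [ 0.38890101,  0.74724689, -0.53886741]]), 't': array([-0.50669162,  0.25404082,  0.63116711])}
top {'K': array([[624.56657902,   0.        , 322.6468142 ],
       [  0.        , 624.56657902, 226.94471075],
       [  0.        ,   0.        ,   1.        ]]), 'D': array([-0.20680996,  0.        ,  0.        ,  0.        ,  0.        ]), 'R': array([[ 0.02314139, -0.99941222,  0.02529228],
       [-0.98354065, -0.02729408, -0.17861363],
       [ 0.17919897, -0.02074262, -0.98359416]]), 't': array([0.02506292, 0.60202934, 0.92471557])}
```

View pics/scene0.png

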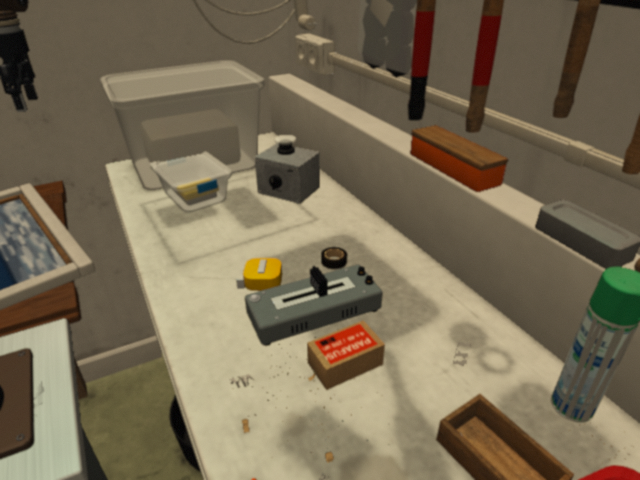

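View pics/top0.png

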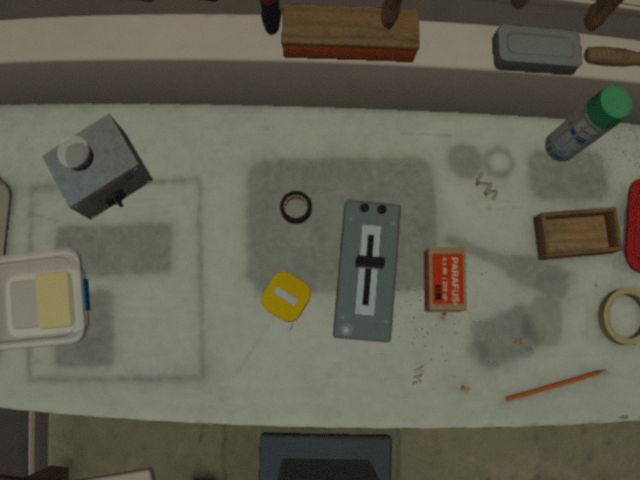

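The top view shows the selector around (367,272), with its lamp at (346,329) on the side near the robot, the binding posts at (364,208) and (382,208), and the lever at about (370,263). The tape measure is at (287,297), the roll at (296,207) and the screw box at (446,280). Next I'll enlarge it.

Run:
```python
import cv2
p=cv2.imread("pics/top0.png")[190:350,260:480]
cv2.imwrite("pics/topc.png",cv2.resize(p,None,fx=3.6,fy=3.6,interpolation=cv2.INTER_CUBIC))
p=cv2.imread("pics/scene0.png")[230:390,230:400]
cv2.imwrite("pics/scenec.png",cv2.resize(p,None,fx=3.6,fy=3.6,interpolation=cv2.INTER_CUBIC))
```

```text
(no output)
```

View pics/topc.png

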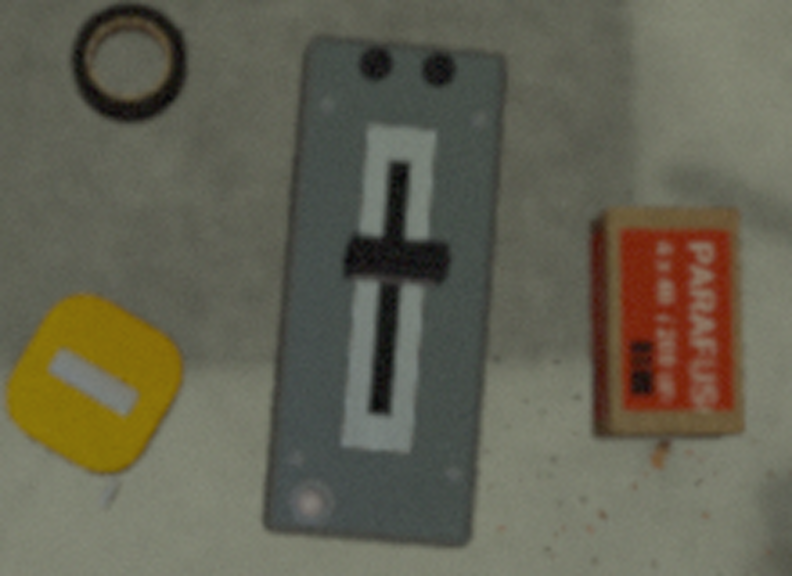

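View pics/scenec.png

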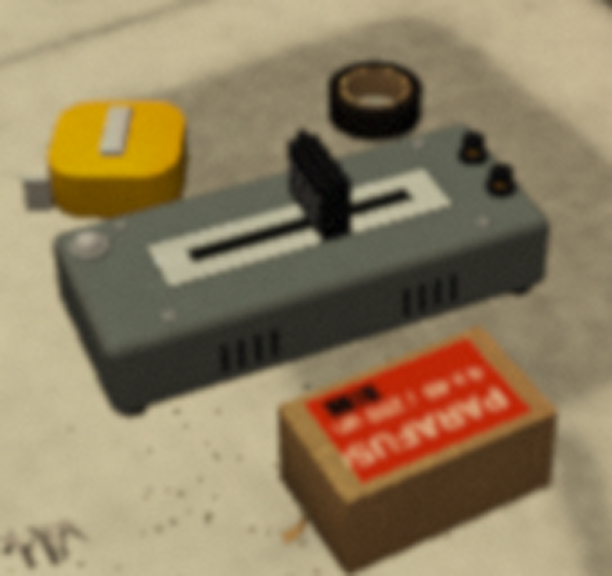

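```bash
cat > h.py <<'E'
import numpy as np, cv2
from plant import ctrl, viewer
def ray(n,uv):
    c=viewer.calibration(n); x=cv2.undistortPoints(np.array([[uv]],float),c["K"],c["D"])[0,0]
    R,t=c["R"],c["t"]; return -R.T@t, R.T@np.array([x[0],x[1],1])
def onz(n,uv,z):
    o,d=ray(n,uv); return o+d*(z-o[2])/d[2]
def proj(n,X):
    c=viewer.calibration(n); return cv2.projectPoints(np.atleast_2d(X).astype(float),cv2.Rodrigues(c["R"])[0],c["t"],c["K"],c["D"])[0][:,0]
E
cat > m.py <<'E'
from h import *
from scipy.optimize import least_squares
T=lambda u,v:(260+u/3.6,190+v/3.6)
S=lambda u,v:(230+u/3.6,230+v/3.6)
print("cam",[-viewer.calibration(n)["R"].T@viewer.calibration(n)["t"] for n in("top","scene")])
obs=[("top",T(309,38),(-45,110,45)),("top",T(506,54),(45,110,45)),("top",T(470,546),(45,-110,45)),("top",T(263,530),(-45,-110,45)),
("top",T(376,63),(-14,98,57)),("top",T(438,67),(14,98,57)),("top",T(311,501),(-26,-96,53)),
("scene",S(88,240),(-26,-96,52)),("scene",S(474,133),(-14,98,57)),("scene",S(501,168),(14,98,57))]
def W(p,l):
    l=np.array(l)/1000; c,s=np.cos(p[2]),np.sin(p[2]); return np.array([p[0]+c*l[0]-s*l[1],p[1]+s*l[0]+c*l[1],l[2]])
for sel in (("top",),("top","scene")):
    f=lambda p:np.concatenate([proj(n,W(p,l))[0]-uv for n,uv,l in obs if n in sel])
    r=least_squares(f,[.5,0,-1.5],loss="soft_l1"); p=r.x; print(sel,p.round(4),np.degrees(p[2]).round(2)); print(f(p).reshape(-1,2).round(1).tolist())
    for n,uv,z in [("top",T(350,238),.085),("top",T(447,243),.085),("top",T(446,272),.085),("top",T(347,268),.085)]:
        X=onz(n,uv,z); c,s=np.cos(p[2]),np.sin(p[2]); d=X[:2]-p[:2]; print(n,X.round(4),(1000*np.array([c*d[0]+s*d[1],-s*d[0]+c*d[1]])).round(1))
np.save("sel.npy",p)
# lever hypotheses
for j in (.018,.036,.054):
    y=-45+1000*j
    print(j,[(proj("top",W(p,(x,y+dy,85)))[0]-(260,190))*3.6 for x in(-22,22) for dy in(8,-8)],[(proj("scene",W(p,(x,y+dy,85)))[0]-230)*3.6 for x in(-22,22) for dy in(8,-8)])
    print("W",W(p,(0,y,65)))
E
python3 m.py
```

```text
cam [array([0.42583226, 0.06066105, 1.01644158]), array([ 0.26800075, -0.58708032,  0.55059727])]
('top',) [ 0.5361 -0.032  -1.6388] -93.89
[[-0.8, -1.4], [0.4, -0.5], [0.2, 1.2], [-0.2, 0.7], [0.0, -0.8], [0.4, -0.2], [-0.1, 0.7]]
top [ 0.5523 -0.0121  0.085 ] [-21.   14.8]
top [ 0.5512 -0.053   0.085 ] [19.9 16.5]
top [ 0.539  -0.0527  0.085 ] [20.4  4.3]
top [ 0.5396 -0.0111  0.085 ] [-21.2   2.1]
('top', 'scene') [ 0.537  -0.0324 -1.6386] -93.89
[[-0.5, -1.9], [0.6, -1.0], [0.4, 0.7], [0.1, 0.1], [0.3, -1.3], [0.7, -0.7], [0.1, 0.1], [-2.3, -1.7], [-2.3, 0.8], [-2.2, -0.1]]
top [ 0.5523 -0.0121  0.085 ] [-21.3  13.9]
top [ 0.5512 -0.053   0.085 ] [19.6 15.6]
top [ 0.539  -0.0527  0.085 ] [20.1  3.4]
top [ 0.5396 -0.0111  0.085 ] [-21.5   1.2]
0.018 [array([341.78717977, 315.91151154]), array([338.57767058, 354.09599883]), array([446.54398158, 325.44424316]), array([443.59923002, 363.57359829])] [array([236.06565359, 139.85342544]), array([203.64805953, 148.40586528]), array([271.97495288, 193.77644938]), array([238.33148455, 203.10759762])]
W [ 0.5100159  -0.03058563  0.065     ]
0.036 [array([345.36156043, 273.15938427]), array([342.18624979, 311.15023356]), array([449.80700056, 282.75128759]), array([446.90915419, 320.68968804])] [array([272.01717106, 130.36481403]), array([240.08724106, 138.79221693]), array([309.25834225, 183.42872879]), array([276.14697562, 192.61890313])]
W [ 0.52797452 -0.03180547  0.065     ]
0.054 [array([348.89647981, 230.64198522]), array([345.75629658, 268.42331744]), array([453.01671804, 240.29009309]), array([450.16627794, 278.02161124])] [array([307.42726827, 121.01514713]), array([275.97822305, 129.31913427]), array([345.9514889 , 173.23762081]), array([313.36434363, 182.28868823])]
W [ 0.54593314 -0.03302531  0.065     ]
```

The selector fit is consistent, with residuals of about 1 px: centre (0.536,-0.032), yaw -93.9°. The lever reads about 0.054, so it starts in the third notch. Next I'll plan the tool-axis moves.

```bash
cat >> h.py <<'E'
from scipy.spatial.transform import Rotation as Ro
p=np.load("sel.npy") if __import__("os").path.exists("sel.npy") else None
yaw=-1.6387
P0=np.array([.5364,-.0322])
ex=np.array([np.cos(yaw),np.sin(yaw),0]); ey=np.array([-np.sin(yaw),np.cos(yaw),0])
def SW(l): l=np.array(l)/1000; return np.r_[P0,0]+ex*l[0]+ey*l[1]+np.array([0,0,l[2]])
def toSel(X): d=np.array(X)-np.r_[P0,0]; return np.array([d@ex,d@ey,d[2]])*1000
def info(goal=None):
    s=ctrl.get_state(); R=Ro.from_quat(s["tcp_rot"]).as_matrix()
    print("t",round(s["time"],2),"tcp",s["eef_pos"].round(4),"sel",toSel(s["eef_pos"]).round(1),"F sel",np.round([s["contact_force"]@ex,s["contact_force"]@ey,s["contact_force"][2]],2),"open",round(s["opening"],3))
    Rg=np.c_[ex,[0,0,-1],-ey]   # x=ex,y=down,z = x cross y
    Rg[:,2]=np.cross(Rg[:,0],Rg[:,1])
    for k,G in (("x=+ex",Rg),("x=-ex",np.c_[-Rg[:,0],Rg[:,1],-Rg[:,2]])):
        print(k,"turn deg",np.degrees((Ro.from_matrix(R.T@G)).as_rotvec()).round(2))
    print("tool axes in sel", [np.round([R[:,i]@ex,R[:,i]@ey,R[:,i][2]],3).tolist() for i in range(3)])
    if goal is not None: print("shift mm",(R.T@(SW(goal)-s["eef_pos"])*1000).round(1))
    return s,R
E
python3 - <<'E'
from h import *
s,R=info((0,55,180)); print(s["qpos"])
E
```

```text
t 0.1 tcp [0.1568 0.6559 0.2301] sel [-660.8 -425.4  230.1] F sel [-0.83 -0.71 -0.04] open 1.0
x=+ex turn deg [ 1.8000e-01  1.7044e+02 -4.0000e-02]
x=-ex turn deg [-0.03 -9.56 -0.12]
tool axes in sel [[-0.986, 0.166, -0.002], [0.002, -0.001, -1.0], [-0.166, -0.986, 0.0]]
shift mm [-571.7   51.1 -583.6]
[ 1.18601693e+00  2.87086003e-01  1.57802133e+00  9.97747511e-06
  1.27860529e+00 -1.49985585e-01]
```

Emit:
step_arm(
  rows=[
    [[0, -2, 0], [-30, 0, -30], 1],
    [[0, -4, 0], [-58, 0, -60], 1],
    [[0, -6, 0], [-86, 0, -89], 1],
    [[0, -8, 0], [-114, 0, -118], 1],
    [[0, -9.56, 0], [-142, 0, -147], 1],
    [[0, -9.56, 0], [-170, 0, -175], 1],
    [[0, -9.56, 0], [-198, 0, -204], 1],
    [[0, -9.56, 0], [-226, 0, -233], 1],
    [[0, -9.56, 0], [-254, 0, -262], 1],
    [[0, -9.56, 0], [-282, 0, -290], 1],
  ],
  newtons=40,
)

```text
time: 0.93
eef_pos: [0.3738, 0.3128, 0.231]
tcp_rot: [-0.517, -0.483, 0.483, 0.517]
contact_force: [0.6, -0.1, 0.6]
opening: -0.003
```

Run:
```python
from h import *
s,R=info((0,55,180)); print(s["qpos"])
```

```text
t 0.93 tcp [0.3738 0.3128 0.231 ] sel [-333.2 -185.6  231. ] F sel [0.01 0.58 0.56] open -0.003
x=+ex turn deg [-2.0000e-02 -1.7999e+02  2.0000e-02]
x=-ex turn deg [-0.01  0.01 -0.01]
tool axes in sel [[-1.0, -0.0, -0.0], [0.0, -0.0, -1.0], [0.0, -1.0, 0.0]]
shift mm [-333.2   51.  -240.6]
[ 4.88355638e-01 -1.36467147e-01  2.02586576e+00 -6.55994381e-05
  1.25247001e+00 -1.01466953e+00]
```

Emit:
step_arm(
  rows=[
    [[0, 0, 0], [-33, 0, -24], 1],
    [[0, 0, 0], [-66, 0, -48], 1],
    [[0, 0, 0], [-99, 0, -72], 1],
    [[0, 0, 0], [-132, 0, -96], 1],
    [[0, 0, 0], [-165, 0, -120], 1],
    [[0, 0, 0], [-198, 0, -144], 1],
    [[0, 0, 0], [-231, 0, -168], 1],
    [[0, 0, 0], [-264, 0, -192], 1],
    [[0, 0, 0], [-297, 5, -216], 1],
    [[0, 0, 0], [-325, 10, -235], 1],
  ],
)

```text
time: 1.77
eef_pos: [0.5869, -0.0281, 0.2211]
tcp_rot: [0.517, 0.482, -0.482, -0.517]
contact_force: [0.3, -0.7, 0.6]
opening: 0.001
```

Emit:
step_arm(
  rows=[
    [[0, 0, 0], [0, 15, 0], 1],
    [[0, 0, 0], [0, 30, 0], 1],
    [[0, 0, 0], [0, 30, 0], 1],
  ],
)

```text
time: 2.02
eef_pos: [0.5836, -0.0259, 0.1869]
tcp_rot: [-0.515, -0.481, 0.484, 0.519]
contact_force: [-0.4, -0.4, -0.9]
opening: -0.002
```

Run:
```python
from h import *
s,R=info((0,52,62)); print(s["qpos"])
p,d=viewer.read_camera("top"); cv2.imwrite("pics/top1.png",cv2.resize(p[190:350,260:480,::-1],None,fx=3.6,fy=3.6,interpolation=cv2.INTER_CUBIC))
p,d=viewer.read_camera("scene"); cv2.imwrite("pics/scene1.png",cv2.resize(p[180:390,230:450,::-1],None,fx=2.8,fy=2.8,interpolation=cv2.INTER_CUBIC))
```

```text
t 2.02 tcp [ 0.5836 -0.0259  0.1869] sel [ -9.5  46.7 186.9] F sel [ 0.46 -0.32 -0.86] open -0.002
x=+ex turn deg [-1.1000e-01  1.7991e+02 -7.1000e-01]
x=-ex turn deg [-0.45 -0.09  0.07]
tool axes in sel [[-1.0, 0.002, 0.001], [-0.001, -0.008, -1.0], [-0.002, -1.0, 0.008]]
shift mm [ -9.6 124.8  -6.3]
[-2.17951446e-01  1.32949390e-01  1.84033994e+00  3.45244519e-05
  1.17624054e+00 -1.71923224e+00]
```

View pics/top1.png

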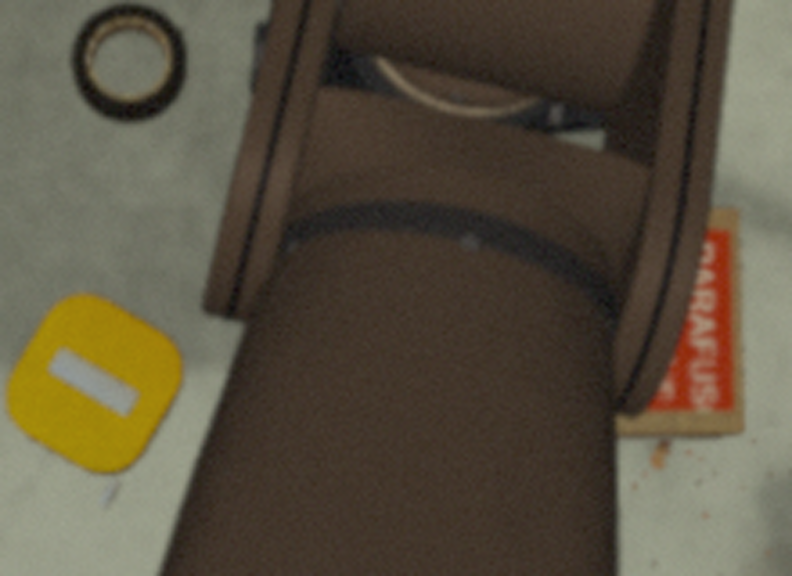

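View pics/scene1.png

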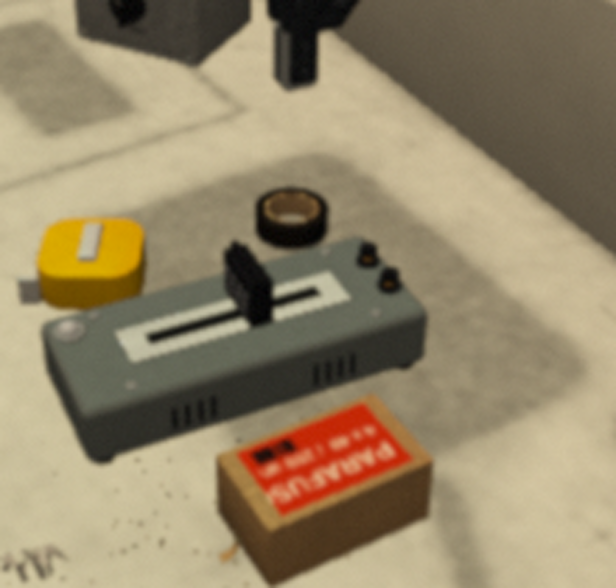

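Run:
```python
from h import *
s,R=info((0,52,62))
```

```text
t 2.12 tcp [ 0.5851 -0.0253  0.1903] sel [-10.2  48.1 190.3] F sel [ 0.68  0.85 -0.27] open -0.003
x=+ex turn deg [-4.0e-02  1.8e+02 -2.2e-01]
x=-ex turn deg [-0.14 -0.    0.02]
tool axes in sel [[-1.0, 0.0, 0.0], [-0.0, -0.002, -1.0], [-0.0, -1.0, 0.002]]
shift mm [-10.2 128.3  -4.2]
```

The arm hides the selector in the top view. The scene view shows the shut fingers at about (295,60) in the crop, above the selector, with the lever still at (250,285) in the crop, so that camera works for checks. I'll descend on the +y side.

Emit:
step_arm(
  rows=[
    [[0, 0, 0], [-5, 20, -3], 1],
    [[0, 0, 0], [-10, 42, -5], 1],
    [[0, 0, 0], [-10, 64, -5], 1],
    [[0, 0, 0], [-10, 84, -5], 1],
    [[0, 0, 0], [-10, 102, -5], 1],
    [[0, 0, 0], [-10, 116, -5], 1],
    [[0, 0, 0], [-10, 124, -5], 1],
    [[0, 0, 0], [-10, 127, -5], 1],
    [[0, 0, 0], [-10, 127, -5], 1],
    [[0, 0, 0], [-10, 127, -5], 1],
  ],
)

```text
time: 2.95
eef_pos: [0.5911, -0.0358, 0.0657]
tcp_rot: [0.517, 0.483, -0.482, -0.516]
contact_force: [0.6, 0.1, 0.8]
opening: -0.002
```

Run:
```python
from h import *
p,d=viewer.read_camera("scene"); cv2.imwrite("pics/scene2.png",cv2.resize(p[180:390,230:450,::-1],None,fx=2.8,fy=2.8,interpolation=cv2.INTER_CUBIC))
s,R=info((0,30,62))
```

```text
t 3.0 tcp [ 0.5912 -0.0358  0.0659] sel [-0.1 54.9 65.9] F sel [-0.31 -0.53  0.73] open 0.002
x=+ex turn deg [-4.0000e-02 -1.7998e+02 -2.4000e-01]
x=-ex turn deg [ 0.15  0.02 -0.03]
tool axes in sel [[-1.0, -0.0, -0.0], [0.0, 0.003, -1.0], [0.0, -1.0, -0.003]]
shift mm [-0.1  3.9 24.9]
```

View pics/scene2.png

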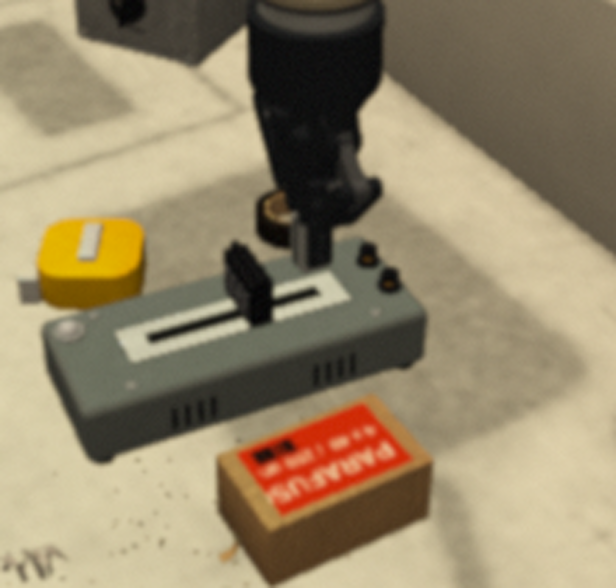

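The fingers are on the +y side of the tab at crop position (310,240), clear of the tab. I'll push toward the lamp.

Emit:
step_arm(
  rows=[
    [[0, 0, 0], [0, 1, 10], 1],
    [[0, 0, 0], [0, 2, 18], 1],
    [[0, 0, 0], [0, 3, 24], 1],
    [[0, 0, 0], [0, 3, 29], 1],
    [[0, 0, 0], [0, 3, 34], 1],
    [[0, 0, 0], [0, 3, 39], 1],
    [[0, 0, 0], [0, 3, 44], 1],
    [[0, 0, 0], [0, 3, 49], 1],
    [[0, 0, 0], [0, 3, 54], 1],
    [[0, 0, 0], [0, 3, 59], 1],
  ],
)

```text
time: 3.83
eef_pos: [0.5311, -0.0318, 0.0618]
tcp_rot: [0.517, 0.483, -0.483, -0.517]
contact_force: [1.1, -1.3, 2.4]
opening: -0.003
```

Run:
```python
from h import *
p,d=viewer.read_camera("scene"); cv2.imwrite("pics/scene3.png",cv2.resize(p[180:390,230:450,::-1],None,fx=2.8,fy=2.8,interpolation=cv2.INTER_CUBIC))
s,R=info((0,-26,62))
```

```text
t 3.88 tcp [ 0.5308 -0.0318  0.0618] sel [-0.  -5.6 61.8] F sel [0.32 1.43 1.02] open -0.002
x=+ex turn deg [-4.0e-02 -1.8e+02 -1.2e-01]
x=-ex turn deg [ 0.08  0.   -0.02]
tool axes in sel [[-1.0, -0.0, -0.0], [0.0, 0.001, -1.0], [0.0, -1.0, -0.001]]
shift mm [-0.  -0.2 20.4]
```

View pics/scene3.png

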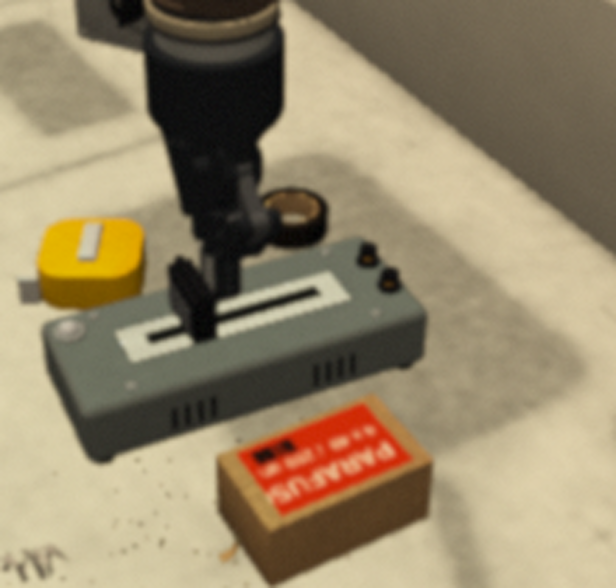

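The lever is following at crop position (192,300). I'll continue to the stop.

Emit:
step_arm(
  rows=[
    [[0, 0, 0], [0, 0, 4], 1],
    [[0, 0, 0], [0, 0, 8], 1],
    [[0, 0, 0], [0, 0, 12], 1],
    [[0, 0, 0], [0, 0, 15], 1],
    [[0, 0, 0], [0, 0, 17], 1],
    [[0, 0, 0], [0, 0, 18], 1],
    [[0, 0, 0], [0, 0, 18], 1],
  ],
)

```text
time: 4.47
eef_pos: [0.5131, -0.0305, 0.0611]
tcp_rot: [0.517, 0.483, -0.483, -0.517]
contact_force: [0.9, 0.3, -2.2]
opening: -0.002
```

Emit:
step_arm(
  rows=[
    [[0, 0, 0], [0, 0, 1], 1],
    [[0, 0, 0], [0, 0, 1], 1],
  ],
)

```text
time: 4.63
eef_pos: [0.5131, -0.0306, 0.0613]
tcp_rot: [0.517, 0.483, -0.482, -0.516]
contact_force: [4.6, 0.2, -4.2]
opening: -0.001
```

Emit:
step_arm(
  rows=[
    [[0, 0, 0], [0, 0, 1], 1],
    [[0, 0, 0], [0, 0, 1], 1],
  ],
)

```text
time: 4.8
eef_pos: [0.5131, -0.0306, 0.0614]
tcp_rot: [0.518, 0.484, -0.481, -0.515]
contact_force: [8.5, 0.5, -5.9]
opening: -0.004
```

Run:
```python
from h import *
p,d=viewer.read_camera("scene"); cv2.imwrite("pics/scene4.png",cv2.resize(p[180:390,230:450,::-1],None,fx=2.8,fy=2.8,interpolation=cv2.INTER_CUBIC))
s,R=info((0,-26,62))
```

```text
t 4.85 tcp [ 0.5131 -0.0306  0.0614] sel [ -0.1 -23.4  61.4] F sel [-1.3   7.51 -6.15] open -0.004
x=+ex turn deg [  0.   179.96   0.48]
x=-ex turn deg [ 0.3  -0.04 -0.  ]
tool axes in sel [[-1.0, 0.001, -0.0], [0.0, 0.005, -1.0], [-0.001, -1.0, -0.005]]
shift mm [-0.1 -0.6  2.6]
```

View pics/scene4.png

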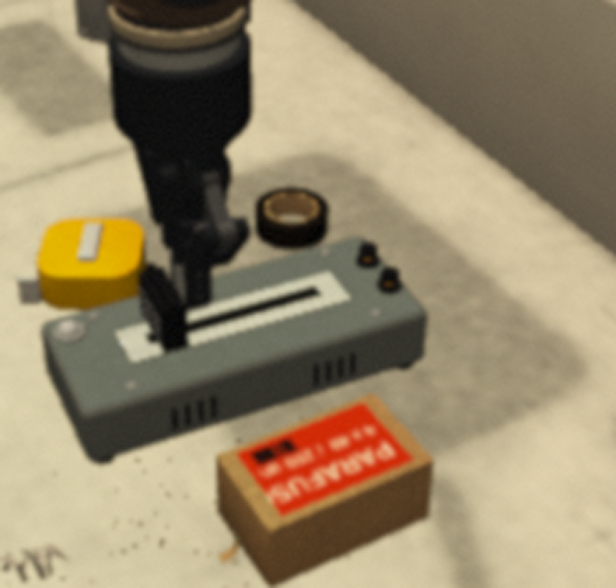

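Emit:
step_arm(
  rows=[
    [[0, 0, 0], [0, 0, 1], 1],
    [[0, 0, 0], [0, 0, 2], 1],
    [[0, 0, 0], [0, 0, 2], 1],
  ],
)

```text
time: 5.1
eef_pos: [0.5131, -0.0306, 0.0617]
tcp_rot: [0.52, 0.485, -0.48, -0.514]
contact_force: [12.3, 0.6, -10.1]
opening: -0.001
```

Run:
```python
from h import *
s,R=info((0,-26,62))
```

```text
t 5.1 tcp [ 0.5131 -0.0306  0.0617] sel [  0.  -23.4  61.7] F sel [ -1.42  12.2  -10.15] open -0.001
x=+ex turn deg [2.0000e-02 1.7992e+02 1.0100e+00]
x=-ex turn deg [ 0.65 -0.08 -0.01]
tool axes in sel [[-1.0, 0.001, -0.0], [0.0, 0.011, -1.0], [-0.001, -1.0, -0.011]]
shift mm [ 0.  -0.3  2.6]
```

The lever is immovable at 12 N, above the 8 N notch force, so it's on the stop. Now I'll back off, lift over the tab and come down on the lamp side.

Emit:
step_arm(
  rows=[
    [[0, 0, 0], [0, 0, -8], 1],
    [[0, 0, 0], [0, 0, -16], 1],
    [[0, 0, 0], [0, 0, -24], 1],
    [[0, 0, 0], [0, -20, -26], 1],
    [[0, 0, 0], [0, -40, -26], 1],
    [[0, 0, 0], [0, -55, -26], 1],
    [[0, 0, 0], [0, -60, -26], 1],
    [[0, 0, 0], [0, -60, -26], 1],
  ],
)

```text
time: 5.77
eef_pos: [0.5364, -0.0324, 0.1229]
tcp_rot: [0.517, 0.483, -0.482, -0.516]
contact_force: [0.3, -0.0, 0.8]
opening: 0.004
```

Run:
```python
from h import *
p,d=viewer.read_camera("scene"); cv2.imwrite("pics/scene5.png",cv2.resize(p[180:390,230:450,::-1],None,fx=2.8,fy=2.8,interpolation=cv2.INTER_CUBIC))
s,R=info((0,-82,120))
```

```text
t 5.82 tcp [ 0.5355 -0.0321  0.1215] sel [  0.   -0.9 121.5] F sel [-0.34 -1.44 -1.12] open 0.005
x=+ex turn deg [-2.0e-02 -1.8e+02 -2.0e-02]
x=-ex turn deg [ 0.01  0.   -0.01]
tool axes in sel [[-1.0, -0.0, -0.0], [0.0, 0.0, -1.0], [0.0, -1.0, -0.0]]
shift mm [ 0.   1.5 81.1]
```

View pics/scene5.png

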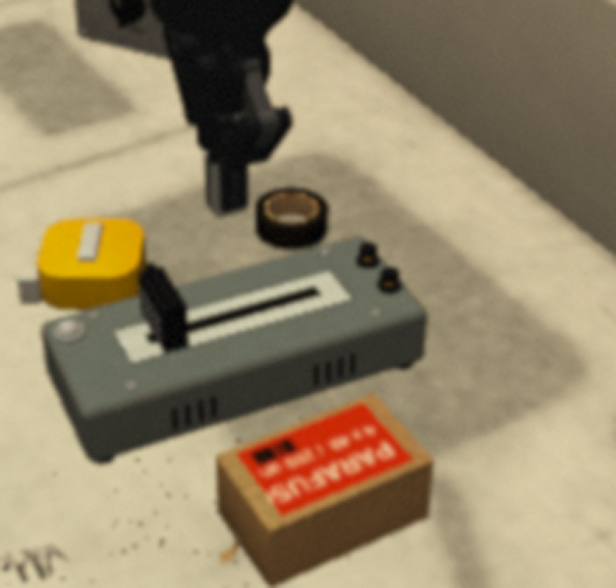

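The lever stayed at the stop (crop (165,310)), and the fingers are above and clear. I'll cross over the tab.

Emit:
step_arm(
  rows=[
    [[0, 0, 0], [0, 0, 12], 1],
    [[0, 0, 0], [0, 0, 28], 1],
    [[0, 0, 0], [0, 0, 44], 1],
    [[0, 0, 0], [0, 0, 60], 1],
    [[0, 0, 0], [0, 0, 74], 1],
    [[0, 0, 0], [0, 0, 81], 1],
    [[0, 0, 0], [0, 0, 83], 1],
    [[0, 0, 0], [0, 0, 83], 1],
    [[0, 0, 0], [0, 0, 83], 1],
  ],
)

```text
time: 6.57
eef_pos: [0.4529, -0.0265, 0.1212]
tcp_rot: [0.517, 0.483, -0.483, -0.517]
contact_force: [-0.1, -1.0, 0.6]
opening: 0.002
```

Run:
```python
from h import *
s,R=info((0,-84,62)); print(s["qpos"])
```

```text
t 6.57 tcp [ 0.4529 -0.0265  0.1212] sel [  0.  -83.7 121.2] F sel [ 0.96 -0.04  0.55] open 0.002
x=+ex turn deg [0.0000e+00 1.7999e+02 2.0000e-02]
x=-ex turn deg [ 0.01 -0.01 -0.  ]
tool axes in sel [[-1.0, 0.0, -0.0], [0.0, 0.0, -1.0], [-0.0, -1.0, -0.0]]
shift mm [ 0.  59.2  0.3]
[-2.82831125e-01 -8.77217898e-02  2.19655939e+00  1.97018366e-05
  1.03257615e+00 -1.78557172e+00]
```

Emit:
step_arm(
  rows=[
    [[0, 0, 0], [0, 12, 0], 1],
    [[0, 0, 0], [0, 26, 0], 1],
    [[0, 0, 0], [0, 40, 0], 1],
    [[0, 0, 0], [0, 50, 0], 1],
    [[0, 0, 0], [0, 56, 0], 1],
    [[0, 0, 0], [0, 58, 0], 1],
    [[0, 0, 0], [0, 58, 0], 1],
    [[0, 0, 0], [0, 58, 0], 1],
  ],
)

```text
time: 7.23
eef_pos: [0.453, -0.0266, 0.0638]
tcp_rot: [0.517, 0.483, -0.483, -0.516]
contact_force: [0.5, -0.6, 0.3]
opening: 0.001
```

Run:
```python
from h import *
p,d=viewer.read_camera("scene"); cv2.imwrite("pics/scene6.png",cv2.resize(p[180:390,230:450,::-1],None,fx=2.8,fy=2.8,interpolation=cv2.INTER_CUBIC))
s,R=info((0,-67,62)); print(s["qpos"])
```

```text
t 7.28 tcp [ 0.4532 -0.0266  0.0641] sel [  0.1 -83.4  64.1] F sel [ 0.47 -0.11  0.37] open -0.005
x=+ex turn deg [3.0e-02 1.8e+02 1.3e-01]
x=-ex turn deg [ 0.08 -0.   -0.02]
tool axes in sel [[-1.0, 0.0, -0.0], [0.0, 0.001, -1.0], [-0.0, -1.0, -0.001]]
shift mm [  0.1   2.1 -16.4]
[-2.82749222e-01  1.08726842e-02  2.22594446e+00 -5.25404034e-06
  9.03289815e-01 -1.78563264e+00]
```

View pics/scene6.png

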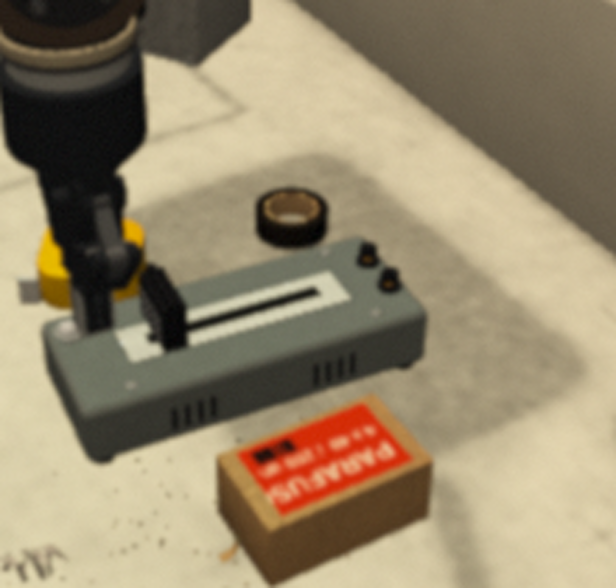

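The fingers are behind the lever at crop (95,300), clear of the lamp. I'll approach slowly to find the contact point.

Emit:
step_arm(
  rows=[
    [[0, 0, 0], [0, 0, -5], 1],
    [[0, 0, 0], [0, 0, -10], 1],
    [[0, 0, 0], [0, 0, -14], 1],
    [[0, 0, 0], [0, 0, -14], 1],
    [[0, 0, 0], [0, 0, -14], 1],
  ],
)

```text
time: 7.7
eef_pos: [0.4669, -0.0274, 0.0635]
tcp_rot: [0.517, 0.483, -0.483, -0.517]
contact_force: [-0.4, -0.7, -0.7]
opening: -0.002
```

Emit:
step_arm(
  rows=[
    [[0, 0, 0], [0, 0, -2], 1],
    [[0, 0, 0], [0, 0, -2], 1],
    [[0, 0, 0], [0, 0, -2], 1],
  ],
)

```text
time: 7.95
eef_pos: [0.4684, -0.0275, 0.0633]
tcp_rot: [-0.517, -0.483, 0.483, 0.517]
contact_force: [0.0, 0.3, 0.2]
opening: -0.002
```

Emit:
step_arm(
  rows=[
    [[0, 0, 0], [0, 0, -1.5], 1],
    [[0, 0, 0], [0, 0, -1.5], 1],
    [[0, 0, 0], [0, 0, -1.5], 1],
  ],
)

```text
time: 8.2
eef_pos: [0.47, -0.0276, 0.0633]
tcp_rot: [0.517, 0.483, -0.483, -0.517]
contact_force: [-0.2, 0.6, -0.8]
opening: 0.001
```

Run:
```python
from h import *
s,R=info((0,-60,62))
```

```text
t 8.2 tcp [ 0.47   -0.0276  0.0633] sel [ -0.1 -66.6  63.3] F sel [-0.63 -0.21 -0.79] open 0.001
x=+ex turn deg [  0.   179.99   0.  ]
x=-ex turn deg [ 0.   -0.01 -0.  ]
tool axes in sel [[-1.0, 0.0, -0.0], [0.0, 0.0, -1.0], [-0.0, -1.0, -0.0]]
shift mm [-0.1  1.3 -6.6]
```

Emit:
step_arm(
  rows=[
    [[0, 0, 0], [0, 0, -1.5], 1],
    [[0, 0, 0], [0, 0, -1.5], 1],
    [[0, 0, 0], [0, 0, -1.5], 1],
  ],
)

```text
time: 8.45
eef_pos: [0.4715, -0.0277, 0.0634]
tcp_rot: [0.517, 0.483, -0.483, -0.517]
contact_force: [0.4, -0.2, 1.0]
opening: 0.002
```

Emit:
step_arm(
  rows=[
    [[0, 0, 0], [0, 0, -1.5], 1],
    [[0, 0, 0], [0, 0, -1.5], 1],
    [[0, 0, 0], [0, 0, -1.5], 1],
  ],
)

```text
time: 8.7
eef_pos: [0.473, -0.0278, 0.0634]
tcp_rot: [0.517, 0.483, -0.483, -0.517]
contact_force: [-0.2, 1.3, 0.0]
opening: 0.002
```

Emit:
step_arm(
  rows=[
    [[0, 0, 0], [0, 0, -1.5], 1],
    [[0, 0, 0], [0, 0, -1.5], 1],
    [[0, 0, 0], [0, 0, -1.5], 1],
  ],
)

```text
time: 8.95
eef_pos: [0.4745, -0.0279, 0.0634]
tcp_rot: [0.517, 0.483, -0.483, -0.517]
contact_force: [-0.3, 0.1, -0.5]
opening: -0.002
```

Run:
```python
from h import *
s,R=info((0,-60,62))
```

```text
t 8.95 tcp [ 0.4745 -0.0279  0.0634] sel [ -0.1 -62.   63.4] F sel [-0.11 -0.34 -0.53] open -0.002
x=+ex turn deg [ -0. 180.   0.]
x=-ex turn deg [ 0. -0.  0.]
tool axes in sel [[-1.0, 0.0, 0.0], [-0.0, 0.0, -1.0], [-0.0, -1.0, -0.0]]
shift mm [-0.1  1.4 -2. ]
```

Emit:
step_arm(
  rows=[
    [[0, 0, 0], [0, 0, -1], 1],
    [[0, 0, 0], [0, 0, -1], 1],
    [[0, 0, 0], [0, 0, -1], 1],
  ],
)

```text
time: 9.2
eef_pos: [0.4753, -0.0279, 0.0633]
tcp_rot: [-0.517, -0.483, 0.483, 0.517]
contact_force: [-0.9, 0.4, -0.8]
opening: 0.001
```

Emit:
step_arm(
  rows=[
    [[0, 0, 0], [0, 0, -1], 1],
    [[0, 0, 0], [0, 0, -1], 1],
    [[0, 0, 0], [0, 0, -1], 1],
  ],
)

```text
time: 9.45
eef_pos: [0.4756, -0.0279, 0.0632]
tcp_rot: [-0.516, -0.482, 0.483, 0.517]
contact_force: [-4.1, 0.4, 2.7]
opening: 0.0
```

Emit:
step_arm(
  rows=[
    [[0, 0, 0], [0, 0, -1], 1],
    [[0, 0, 0], [0, 0, -1], 1],
    [[0, 0, 0], [0, 0, -1], 1],
  ],
)

```text
time: 9.7
eef_pos: [0.476, -0.0279, 0.0631]
tcp_rot: [-0.515, -0.482, 0.484, 0.518]
contact_force: [-6.6, 0.1, 5.0]
opening: -0.003
```

Run:
```python
from h import *
p,d=viewer.read_camera("scene"); cv2.imwrite("pics/scene7.png",cv2.resize(p[230:330,230:350,::-1],None,fx=5,fy=5,interpolation=cv2.INTER_CUBIC))
s,R=info((0,-60,62))
```

```text
t 9.75 tcp [ 0.476  -0.0279  0.0631] sel [ -0.1 -60.6  63.1] F sel [ 1.03 -6.42  5.38] open -0.001
x=+ex turn deg [ 1.0000e-02 -1.7998e+02  3.8000e-01]
x=-ex turn deg [-0.24  0.02  0.01]
tool axes in sel [[-1.0, -0.0, 0.0], [-0.0, -0.004, -1.0], [0.0, -1.0, 0.004]]
shift mm [-0.1  1.1 -0.6]
```

View pics/scene7.png

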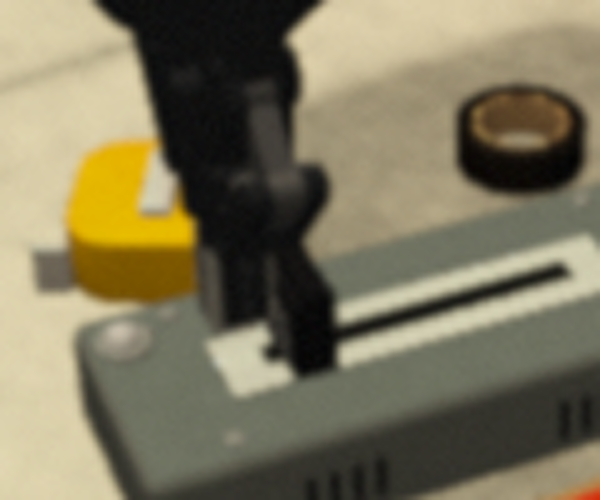

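I felt contact at tcp y ≈ -61.3, which matches the predicted -61.4 from the stop. So finger travel is L = y + 61.3. First click: go to L≈12.

Emit:
step_arm(
  rows=[
    [[0, 0, 0], [0, 0, -1.5], 1],
    [[0, 0, 0], [0, 0, -3], 1],
    [[0, 0, 0], [0, 0, -4.5], 1],
    [[0, 0, 0], [0, 0, -6], 1],
    [[0, 0, 0], [0, 0, -7], 1],
    [[0, 0, 0], [0, 0, -8], 1],
    [[0, 0, 0], [0, 0, -9], 1],
    [[0, 0, 0], [0, 0, -10], 1],
    [[0, 0, 0], [0, 0, -10], 1],
  ],
)

```text
time: 10.5
eef_pos: [0.4886, -0.029, 0.0637]
tcp_rot: [0.518, 0.483, -0.482, -0.516]
contact_force: [0.3, 0.3, 0.3]
opening: -0.003
```

```bash
cat > look.py <<'E'
import sys
from h import *
p,d=viewer.read_camera("scene"); cv2.imwrite(f"pics/{sys.argv[1]}.png",cv2.resize(p[230:330,230:350,::-1],None,fx=5,fy=5,interpolation=cv2.INTER_CUBIC))
s,R=info(); print("L",toSel(s["eef_pos"])[1]+61.3)
E
python3 look.py s8
```

```text
t 10.55 tcp [ 0.4885 -0.029   0.0638] sel [  0.1 -48.   63.8] F sel [ 0.66 -0.53 -0.54] open -0.001
x=+ex turn deg [3.0000e-02 1.7999e+02 2.4000e-01]
x=-ex turn deg [ 0.15 -0.01 -0.02]
tool axes in sel [[-1.0, 0.0, -0.0], [0.0, 0.003, -1.0], [-0.0, -1.0, -0.003]]
L 13.286891959776945
```

View pics/s8.png

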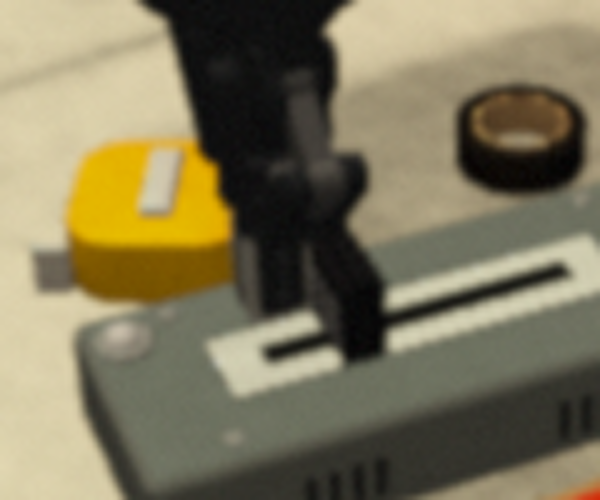

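Click 1 is done: the tab moved about 48 px (18 mm ≈ 50 px) and the force is zero. Second click: go to L≈30.

Emit:
step_arm(
  rows=[
    [[0, 0, 0], [0, 0, -2], 1],
    [[0, 0, 0], [0, 0, -4], 1],
    [[0, 0, 0], [0, 0, -5.5], 1],
    [[0, 0, 0], [0, 0, -7], 1],
    [[0, 0, 0], [0, 0, -8.5], 1],
    [[0, 0, 0], [0, 0, -10], 1],
    [[0, 0, 0], [0, 0, -11.5], 1],
    [[0, 0, 0], [0, 0, -13], 1],
    [[0, 0, 0], [0, 0, -14], 1],
    [[0, 0, 0], [0, 0, -15], 1],
  ],
)

```text
time: 11.38
eef_pos: [0.5008, -0.0296, 0.0628]
tcp_rot: [-0.515, -0.482, 0.484, 0.518]
contact_force: [-3.4, -0.3, 1.3]
opening: -0.001
```

Emit:
step_arm(
  rows=[
    [[0, 0, 0], [0, 0, -1], 1],
    [[0, 0, 0], [0, 0, -2], 1],
    [[0, 0, 0], [0, 0, -2], 1],
  ],
)

```text
time: 11.63
eef_pos: [0.5049, -0.0299, 0.0632]
tcp_rot: [0.517, 0.483, -0.482, -0.516]
contact_force: [-1.0, 0.9, -0.6]
opening: 0.005
```

```bash
python3 look.py s9
```

```text
t 11.68 tcp [ 0.5051 -0.03    0.0634] sel [ -0.  -31.3  63.4] F sel [-0.37 -0.08 -0.37] open -0.003
x=+ex turn deg [1.0000e-02 1.7999e+02 1.8000e-01]
x=-ex turn deg [ 0.12 -0.01 -0.  ]
tool axes in sel [[-1.0, 0.0, -0.0], [0.0, 0.002, -1.0], [-0.0, -1.0, -0.002]]
L 29.965211120387348
```

View pics/s9.png

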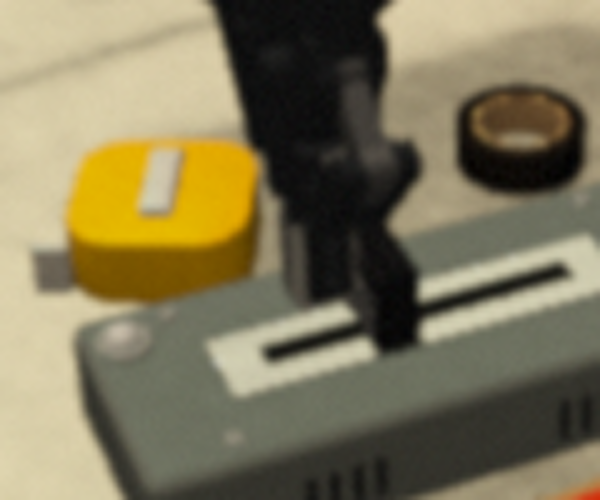

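The tab's right edge is at 417, so the lever is at about 30 and still on the finger, not yet jumped. I'll nudge it.

Emit:
step_arm(
  rows=[
    [[0, 0, 0], [0, 0, -1], 1],
    [[0, 0, 0], [0, 0, -1.5], 1],
    [[0, 0, 0], [0, 0, -1.5], 1],
  ],
)

```text
time: 11.93
eef_pos: [0.5067, -0.0302, 0.0638]
tcp_rot: [0.517, 0.483, -0.482, -0.516]
contact_force: [0.3, 0.6, 0.1]
opening: 0.002
```

```bash
python3 look.py s10
```

```text
t 11.98 tcp [ 0.5065 -0.0302  0.0637] sel [ -0.  -30.   63.7] F sel [-1.06  0.36  0.04] open -0.001
x=+ex turn deg [1.0e-02 1.8e+02 1.2e-01]
x=-ex turn deg [ 0.08 -0.   -0.01]
tool axes in sel [[-1.0, 0.0, -0.0], [0.0, 0.001, -1.0], [-0.0, -1.0, -0.001]]
L 31.28148508173929
```

View pics/s10.png

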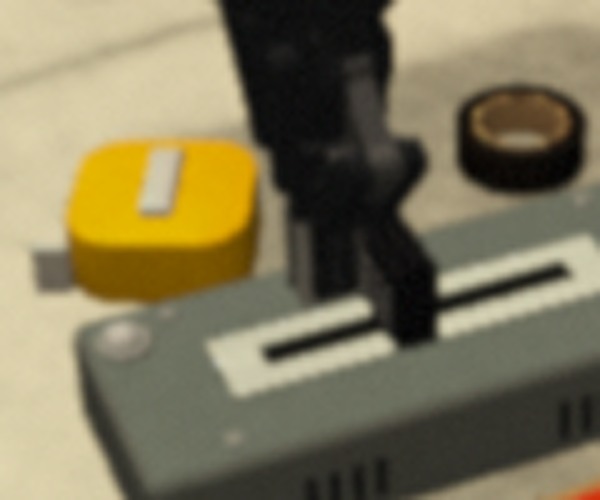

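Click 2 is done: the edge is at 436, +52 px, so the lever is at about 36. Third click: go carefully to L≈45, then 1 mm steps.

Emit:
step_arm(
  rows=[
    [[0, 0, 0], [0, 0, -2], 1],
    [[0, 0, 0], [0, 0, -4], 1],
    [[0, 0, 0], [0, 0, -5.5], 1],
    [[0, 0, 0], [0, 0, -7], 1],
    [[0, 0, 0], [0, 0, -8.5], 1],
    [[0, 0, 0], [0, 0, -10], 1],
    [[0, 0, 0], [0, 0, -11.5], 1],
    [[0, 0, 0], [0, 0, -13], 1],
    [[0, 0, 0], [0, 0, -14], 1],
    [[0, 0, 0], [0, 0, -14], 1],
  ],
)

```text
time: 12.82
eef_pos: [0.519, -0.0308, 0.0629]
tcp_rot: [-0.516, -0.482, 0.483, 0.517]
contact_force: [-2.6, -0.3, 0.0]
opening: 0.005
```

Emit:
step_arm(
  rows=[
    [[0, 0, 0], [0, 0, -1], 1],
    [[0, 0, 0], [0, 0, -1.5], 1],
    [[0, 0, 0], [0, 0, -1.5], 1],
  ],
)

```text
time: 13.07
eef_pos: [0.5214, -0.031, 0.063]
tcp_rot: [0.517, 0.483, -0.483, -0.517]
contact_force: [-1.7, 0.5, -1.0]
opening: 0.005
```

```bash
python3 look.py s11
```

```text
t 13.12 tcp [ 0.5215 -0.031   0.0631] sel [ -0.2 -14.9  63.1] F sel [ 0.19 -0.66 -0.74] open 0.002
x=+ex turn deg [-1.0000e-02  1.7999e+02  5.0000e-02]
x=-ex turn deg [ 0.03 -0.01  0.01]
tool axes in sel [[-1.0, 0.0, 0.0], [-0.0, 0.001, -1.0], [-0.0, -1.0, -0.001]]
L 46.35121670515047
```

View pics/s11.png

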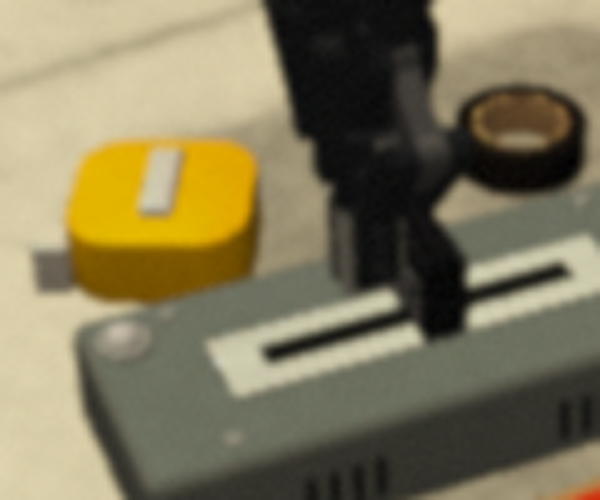

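Edge at 465, so the lever is at about 46 and hasn't jumped yet. Another small step.

Emit:
step_arm(
  rows=[
    [[0, 0, 0], [0, 0, -1], 1],
    [[0, 0, 0], [0, 0, -1], 1],
    [[0, 0, 0], [0, 0, -1], 1],
  ],
)

```text
time: 13.37
eef_pos: [0.5233, -0.0314, 0.0638]
tcp_rot: [0.517, 0.483, -0.482, -0.516]
contact_force: [-0.8, -0.0, 0.0]
opening: -0.002
```

```bash
python3 look.py s12
```

```text
t 13.42 tcp [ 0.5232 -0.0313  0.0639] sel [  0.  -13.2  63.9] F sel [-0.84  0.5  -0.75] open -0.001
x=+ex turn deg [2.0000e-02 1.7999e+02 2.0000e-01]
x=-ex turn deg [ 0.13 -0.01 -0.02]
tool axes in sel [[-1.0, 0.0, -0.0], [0.0, 0.002, -1.0], [-0.0, -1.0, -0.002]]
L 48.07687921548334
```

View pics/s12.png

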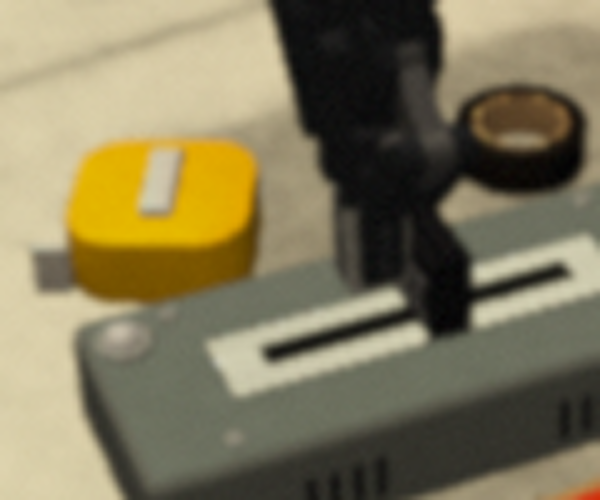

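```bash
python3 look.py s13
```

```text
t 13.47 tcp [ 0.5231 -0.0313  0.0638] sel [  0.  -13.3  63.8] F sel [-0.58  0.06  0.27] open 0.002
x=+ex turn deg [2.0e-02 1.8e+02 1.7e-01]
x=-ex turn deg [ 0.11 -0.   -0.02]
tool axes in sel [[-1.0, 0.0, -0.0], [0.0, 0.002, -1.0], [-0.0, -1.0, -0.002]]
L 47.96105754332581
```

View pics/s13.png

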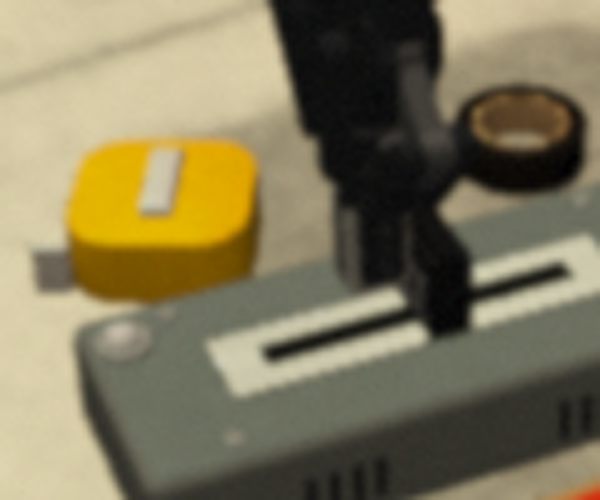

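Still on the finger at about 48. I'll nudge a little more.

Emit:
step_arm(
  rows=[
    [[0, 0, 0], [0, 0, -0.7], 1],
    [[0, 0, 0], [0, 0, -0.7], 1],
    [[0, 0, 0], [0, 0, -0.7], 1],
  ],
)

```text
time: 13.72
eef_pos: [0.5232, -0.0312, 0.0635]
tcp_rot: [0.517, 0.483, -0.483, -0.517]
contact_force: [-0.4, -0.4, 0.0]
opening: 0.004
```

```bash
python3 look.py s14
```

```text
t 13.77 tcp [ 0.5232 -0.0312  0.0634] sel [ -0.1 -13.3  63.4] F sel [ 0.8  -0.44 -0.03] open 0.005
x=+ex turn deg [0.0e+00 1.8e+02 3.0e-02]
x=-ex turn deg [ 0.02 -0.   -0.  ]
tool axes in sel [[-1.0, 0.0, -0.0], [0.0, 0.0, -1.0], [-0.0, -1.0, -0.0]]
L 48.018238834976145
```

View pics/s14.png

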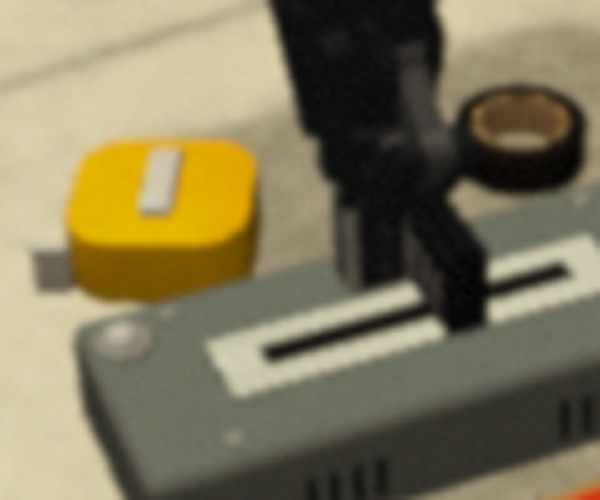

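Click 3 is done: the edge is at 486, so the lever is at about 54, ahead of the finger. I'll withdraw backward and then lift.

Emit:
step_arm(
  rows=[
    [[0, 0, 0], [0, 0, 6], 1],
    [[0, 0, 0], [0, 0, 14], 1],
    [[0, 0, 0], [0, 0, 22], 1],
    [[0, 0, 0], [0, -15, 24], 1],
    [[0, 0, 0], [0, -40, 24], 1],
    [[0, 0, 0], [0, -65, 24], 1],
    [[0, 0, 0], [0, -90, 30], 1],
    [[0, 0, 0], [0, -110, 36], 1],
    [[0, 0, 0], [0, -120, 40], 1],
    [[0, 0, 0], [0, -120, 40], 1],
  ],
)

```text
time: 14.6
eef_pos: [0.4835, -0.0287, 0.1858]
tcp_rot: [0.518, 0.484, -0.482, -0.515]
contact_force: [-0.6, -0.3, -0.7]
opening: 0.0
```

```bash
python3 look.py s15
python3 - <<'E'
from h import *
p,d=viewer.read_camera("scene"); cv2.imwrite("pics/s16.png",p[:,:,::-1])
S=lambda u,v:(230+u/5,230+v/5)
# predicted right-edge px of tab in 5x crop
for j in (.036,.054,.072):
    print(j,[((proj("scene",SW((22,-45+1000*j+dy,z)))[0]-230)*5).round() .tolist() for dy,z in((8,49),(8,85),(-8,49))])
E
```

```text
t 14.65 tcp [ 0.4829 -0.0285  0.184 ] sel [ -0.  -53.6 184. ] F sel [ 0.38 -0.21 -0.79] open -0.001
x=+ex turn deg [4.0000e-02 1.7999e+02 2.0000e-01]
x=-ex turn deg [ 0.13 -0.01 -0.03]
tool axes in sel [[-1.0, 0.0, -0.0], [0.0, 0.002, -1.0], [-0.0, -1.0, -0.002]]
L 7.713772895025663
0.036 [[429.0, 341.0], [428.0, 255.0], [384.0, 354.0]]
0.054 [[479.0, 327.0], [479.0, 241.0], [435.0, 339.0]]
0.072 [[528.0, 312.0], [529.0, 227.0], [484.0, 325.0]]
```

View pics/s15.png

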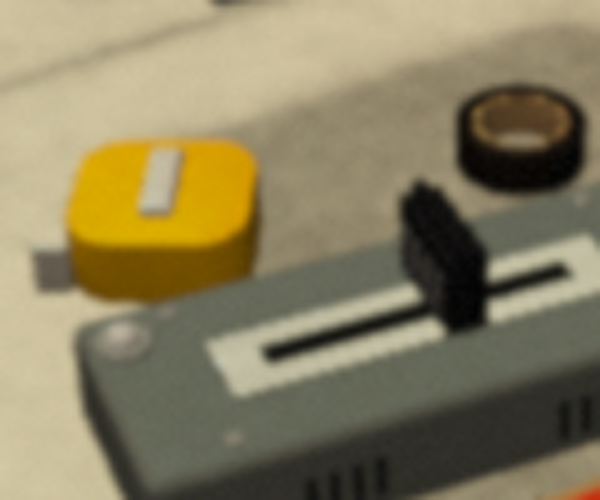

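View pics/s16.png

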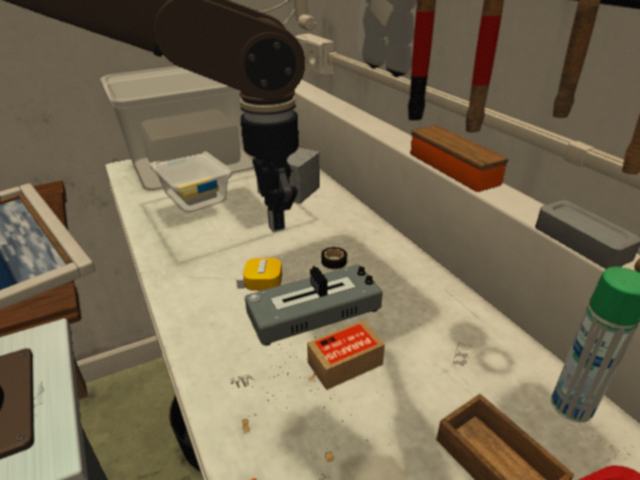

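The tab's edge is at (486,320) in the crop, which is the third notch (the model's 479 plus the +7 px bias seen in the earlier notches). The fingers are well clear at (277,215), and the tape measure, roll and box haven't moved. I'll hand in.

Emit:
step_arm(
  rows=[
    [[0, 0, 0], [0, 0, 0], 1],
    [[0, 0, 0], [0, 0, 0], 1],
    [[0, 0, 0], [0, 0, 0], 1],
  ],
)

```text
time: 14.95
eef_pos: [0.4824, -0.0283, 0.1817]
tcp_rot: [-0.516, -0.482, 0.483, 0.518]
contact_force: [0.4, 0.7, 0.1]
opening: -0.002
```

```bash
python3 -c "
from plant import ctrl
print(ctrl.sign_off())"
```

```text
the job is handed in; nothing more can be done
None
```

The lever is resting in the third notch, and I handed the job in at about 15 s with the arm clear of everything.

With the fingers shut, I pushed the lever back against the lamp-end stop. It did not move under 12 N, which is more than the 8 N a notch can hold. I then lifted over the tab and pushed it the other way through three clicks, checking each one in the scene camera. The finger never went past about 48 mm of travel, short of the third notch at 54 mm.

**Last checks:**
- **Lever:** the tab's edge was at 486 px in the enlarged scene picture, against 479 px predicted for the third notch. The same 7 px offset showed up at the second notch, so I put it down to the camera calibration. The far-side finger contact also read 2.6 mm off the camera estimate, and I corrected for that by touch.
- **Surroundings:** the tape measure, tape roll and screw box look unmoved. The contact force was about zero.
- **Camera:** I used only the scene camera for checks after the start, because the arm blocked the top view.

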